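# Start-up key sequence on a bench grinder's shuttered control panel

### The arm

A 7-joint arm with a two-finger parallel gripper is mounted at the origin on the work surface. World frame = base frame: x ahead of the robot, y to its left, z up, the work surface at z = 0. Lengths are in mm, angles in degrees, forces in N, time in s.
With the tool pointing down it reaches from about 425 to 950 mm from the base axis. Payload 16.7 kg.
Tool frame: the origin (TCP) lies at the centre of the arm's flange, where the gripper is bolted on; the fingertips stand 199 mm ahead of it and the grasp point (between the pads) lies 180 mm ahead of it (hold_point_z is the distance from the TCP to the grasp point, in mm); y points along the fingers, x is the direction in which the jaws open and shut, and the axes are right-handed (so a half turn about y gives the same grasp; the last joint's range is limited). The gripper opens to 94 mm and grips with 3 to 60 N. Pads are 16 mm wide; open, the fingers measure 119 mm over their backs; the gripper's body (75 mm by 177 mm) begins 78 mm behind the grasp point.
Start: joints at [-76.977, 24.414, 4.234, 92.017, -1.954, 63.644, -3.845], TCP at [248.374, 627.613, 404.667] pointing down, gripper open.
Joint ranges: [-163.25, 163.25], [-28.42, 122.38], [-70.27, 78.77], [12.13, 141.07], [-58.53, 238.53], [9.26, 117.41], [-156.51, 156.51]. Speed limits (degrees/s): [108.29, 108.29, 136.94, 136.94, 172.46, 172.46, 172.46].

### API

Orientations are given as a 3x3 rotation matrix whose columns are the frame's x, y, z axes.
In Python, from bench import * gives the robot as it stands. Calls block until the motion is done:
- movep(position, orientation): joint-space move of the TCP to a pose.
- line_to(position, ori=None, vel=150): straight line of the TCP; ori=None keeps the orientation; vel is the mean speed in mm/s.
- goto_joints(angles): joint-space move.
- set_gripper(opening): opening from 0.0 (shut) to 1.0 (fully open); the grip force is fixed at half the most; returns when the fingers have stopped.
- dwell(seconds).
- inverse_kinematics(position, orientation): joint angles nearest the present ones, or None.
- get_image(name): name is "scene" or "top"; returns (picture, depth): 420x560x3 uint8, blue, green, red; 420x560 float32, mm along the optical axis (not along the pixel's ray), 0 where there is no reading.
- calibration(name): a dict with "fovy" (degrees; the focal length in pixels is half the picture's height over the tangent of half this angle, whatever the lens; pixels are square), "cx", "cy" (the principal point, pixels), "eye" and "rotation" of the camera in the world. Camera axes: x right, y down, z forward; pixel columns grow to the right and rows downward; lengths in mm; the calibration is good to about 2 mm. A picture is of the moment at which its call begins. calibration takes no time and is no camera call.
A pose or a line that the arm cannot do raises Unreachable and nothing moves.
- job_done(): hands the job in, once; it reports no verdict.
Readings, each from a call of its own:
- current_time(): time.
- current_q(): joint angles.
- current_qd(): joint speeds.
- current_joint_efforts(): joint torques, N m.
- current_tcp_pos(): TCP position.
- current_orientation(): TCP orientation.
- current_force(): force on the tool from outside, world axes, zero at the start.
- current_ft_torque(): the same for the moment, N m.
- current_width(): opening from 0.0 (shut) to 1.0 (fully open).
Only numpy, scipy, OpenCV 4.12 (cv2) and the standard library are available. Lean on these libraries where they do the work, as an engineer would, in place of code of your own. Each camera call takes 0.05 s, during which the arm holds its last target.

### The job

Start the grinder from its sloping control panel: press the square key, then the round key, then the bar-shaped key, one at a time and each all the way in, sliding the dust shutter aside by its fin whenever it covers the key you need. Then slide the shutter back so that it wholly covers the bar-shaped key, and let go. Do not press the plus-shaped key, and do not knock the lamp above the panel or shift the things standing around it.

Things in the scene. Friction and masses are not known exactly. Their poses are not given: they have to be found in the camera images.
- console: Fixed control unit: grey wedge 250 mm wide (y); its flat aluminium panel, 156 mm long, slopes up away from the robot at 35 deg from level. Origin: on the bench, the panel's centre is 85 mm straight above it. x level from low front to high back, y along the key row, z up; turned up to 20 deg. Keys in one row across the panel's middle at -78, -26, 26, 78 mm along y, in any order.
- shutter (a joint): Dust shutter: steel plate 92 mm wide along the row, 52 mm up the slope, over the keys 13 to 16 mm out from the panel, on two rails 17 mm high (26 to 32 mm up and down the slope from the row). Slides along the row, 1.5 N friction (plus some drag), stays where left. Value m along console +y: 0 = plate's centre mid-row, stops at -0.054 and 0.054, where the two keys of the other half are free. Starts anywhere between.
- shutter_fin (a point): Middle of the top edge of the shutter's upright fin, to push or pinch: 9 mm thick along the row, 26 mm long up the slope, standing 29 mm out from the plate, square to the panel, at the middle of the plate's width, 6 mm down the slope from the key row. Point is 45 mm out from the panel. Axes: x up the slope, y along the row, z out of the panel.
- lamp_bar (a point): Middle of the fixed lamp bar: level round bar 12 mm thick, 272 mm long along console y, straight above the key row, about 130 mm above the keys, 225 mm above the bench. An upright gripper over the keys meets it: lean the tool back towards the robot's side, about square to the panel. Axes as the console's.
- lamp: The whole fixed lamp: the bar and two 12 mm arms that lead back from its ends to posts beside the console, 136 mm to each side of its middle and 100 mm behind the row, 205 mm high. Origin and axes as the console's.
- square_key_top (a point): Centre of the top of the square key: pale plastic spring key, square cap 26 x 26 mm. At rest the top stands 9 mm out from the panel. Axes: x up the slope, y along the row, z out of the panel.
- square_key (a joint): How far the square key is pushed in, m: 0 at rest, 0.006 fully in. Spring: about 2 N to start, 6 to 7 N fully in; it comes back when let go. It moves square to the panel.
- square_pin (a joint): Tell-tale pin of the square key, a white 8 mm pin 42 mm down the slope from the key, below the lower rail: 0 (standing 7 mm out) until the key is pressed; a full press drives it to about 0.0045 m and it stays down. Above 0.003 the press has registered (key about 4.5 mm in). It cannot be pushed by itself.
- round_key_top (a point): Centre of the top of the round key: pale plastic spring key, round cap, 28 mm across. At rest the top stands 9 mm out from the panel. Axes: x up the slope, y along the row, z out of the panel.
- round_key (a joint): How far the round key is pushed in, m: 0 at rest, 0.006 fully in. Spring: about 2 N to start, 6 to 7 N fully in; it comes back when let go. It moves square to the panel.
- round_pin (a joint): Tell-tale pin of the round key, a white 8 mm pin 42 mm down the slope from the key, below the lower rail: 0 (standing 7 mm out) until the key is pressed; a full press drives it to about 0.0045 m and it stays down. Above 0.003 the press has registered (key about 4.5 mm in). It cannot be pushed by itself.
- bar_key_top (a point): Centre of the top of the bar key: pale plastic spring key, narrow bar-shaped cap, 34 mm long up the slope and 11 mm wide along the row. At rest the top stands 9 mm out from the panel. Axes: x up the slope, y along the row, z out of the panel.
- bar_key (a joint): How far the bar key is pushed in, m: 0 at rest, 0.006 fully in. Spring: about 2 N to start, 6 to 7 N fully in; it comes back when let go. It moves square to the panel.
- bar_pin (a joint): Tell-tale pin of the bar key, a white 8 mm pin 42 mm down the slope from the key, below the lower rail: 0 (standing 7 mm out) until the key is pressed; a full press drives it to about 0.0045 m and it stays down. Above 0.003 the press has registered (key about 4.5 mm in). It cannot be pushed by itself.
- plus_key_top (a point): Centre of the top of the plus key: pale plastic spring key, plus-shaped cap (a cross), 32 mm across with arms 9 mm wide. At rest the top stands 9 mm out from the panel. Axes: x up the slope, y along the row, z out of the panel.
- plus_key (a joint): How far the plus key is pushed in, m: 0 at rest, 0.006 fully in. Spring: about 2 N to start, 6 to 7 N fully in; it comes back when let go. It moves square to the panel.
- plus_pin (a joint): Tell-tale pin of the plus key, a white 8 mm pin 42 mm down the slope from the key, below the lower rail: 0 (standing 7 mm out) until the key is pressed; a full press drives it to about 0.0045 m and it stays down. Above 0.003 the press has registered (key about 4.5 mm in). It cannot be pushed by itself.
- caddy: Bystander: loose dark wooden box 120 x 100 x 90 mm with calipers and tools standing in it up to 200 mm high, to one side of the console. Origin at the centre of its underside.
- bur_block: Bystander: loose wooden block 110 x 130 x 40 mm full of rotary burs up to 85 mm high, to the other side of the console. Origin at the centre of its underside.
- pliers: Bystander: loose pliers with black handles, 150 mm long, 16 mm high, lying in front of the console. Origin at the centre of its underside (pliers: under the pivot).
- jar: Bystander: loose jar 56 mm across, 60 mm high, in front of the console. Origin at the centre of its underside.

How it is judged (in metres and radians):
On the way, in this order (a step that is already met when the one before it is completed fails the run):
1. the square key has been pressed in and its pin is down (value of joint square_pin above 0.003 m), for 0.1 s.
2. then the round key has been pressed in and its pin is down (value of joint round_pin above 0.003 m), for 0.1 s.
3. then the bar key has been pressed in and its pin is down (value of joint bar_pin above 0.003 m), for 0.1 s.
4. then the shutter covers the bar key (y of shutter_fin in the frame of bar_key_top between -0.04 and 0.04 m), for 0.2 s.
At the end, for the whole second after the job is handed in: The tell-tale pins of the square, round and bar keys are down by more than 3 mm and that of the plus key is up (under 1.5 mm); all four keys are back out (under 1 mm in); the shutter stands still with its middle within 40 mm of the bar key's middle along the row, so that it covers the key (all of step 4 and value of joint each of square_pin, round_pin, bar_pin above 0.003 m and value of joint plus_pin below 0.0015 m and value of joint each of square_key, round_key, bar_key, plus_key below 0.001 m and velocity of joint shutter between -0.01 and 0.01 m/s); the robot touches nothing.
It fails at once if the plus key is pressed (value of joint plus_pin above 0.0015 m).
It fails at once if the round key is pressed before the square key, or the bar key before the round key ((value of joint round_pin above 0.0015 m and value of joint square_pin below 0.003 m) or (value of joint bar_pin above 0.0015 m and value of joint round_pin below 0.003 m)).
It fails at once if two keys are pushed in at the same time (value of joint each of square_key, round_key above 0.003 m or value of joint each of square_key, bar_key above 0.003 m or value of joint each of square_key, plus_key above 0.003 m or value of joint each of round_key, bar_key above 0.003 m or value of joint each of round_key, plus_key above 0.003 m or value of joint each of bar_key, plus_key above 0.003 m).
It fails at once if the lamp is struck (over 8 N) (contact force between anything else and lamp above 8 N).
It fails at once if the caddy, bur block, pliers or jar is shifted by more than 15 mm (distance of any of caddy, bur_block, pliers, jar from where it was at the start of the episode above 0.015 m).
It also fails if it takes over 72 s, if anything falls off the work surface, if the arm or the gripper's body presses on something with over 40 N, if the wrist force passes 120 N, or if a joint passes its speed limit or range.

## Working session

There is one attempt and no reset: what is moved stays moved. The work goes in short steps, each a Python script; the robot and the scene stay as the last script left them, time stands still between calls to the robot, and variables do not carry over. Pictures are saved under pics/ and viewed, and the job is handed in when it is done.

```bash
mkdir -p pics; ls
python3 - <<'E'
from bench import *
import cv2,numpy as np
for n in ("scene","top"):
    im,d=get_image(n); cv2.imwrite(f"pics/{n}0.png",im); np.save(f"pics/{n}0.npy",d)
    print(n,calibration(n))
print(current_time(),current_orientation())
E
```

```text
pics
scene {'fovy': 50.65460176878541, 'cx': 280.03007933795686, 'cy': 197.3154715753075, 'eye': array([ 964.56526105, -321.55608243,  974.45688368]), 'rotation': array([[ 0.66917224,  0.64133559, -0.37536273],
       [ 0.74300238, -0.56895528,  0.35247319],
       [ 0.012489  , -0.51476067, -0.85724295]])}
top {'fovy': 51.68369904692786, 'cx': 276.268243199997, 'cy': 215.3883561470764, 'eye': array([ 409.29173048,   24.82479791, 1059.13550699]), 'rotation': array([[-0.01054076, -0.98404541,  0.17760495],
       [-0.99987405,  0.00826495, -0.01354885],
       [ 0.01186479, -0.1777254 , -0.98400859]])}
0.1 [[ 3.67989531e-01 -3.28217704e-04 -9.29829876e-01]
 [ 9.29829255e-01 -1.07832165e-03  3.67989666e-01]
 [-1.12343641e-03 -9.99999365e-01 -9.16246535e-05]]
```

View pics/scene0.png

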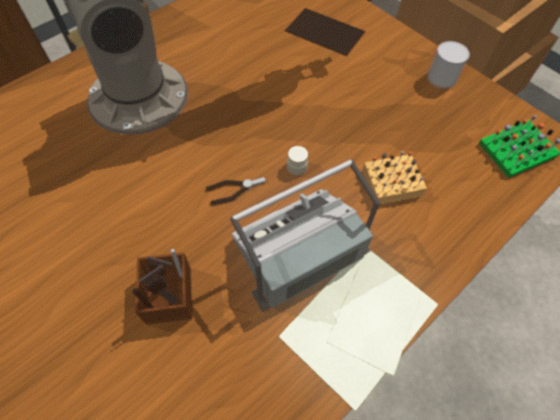

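View pics/top0.png

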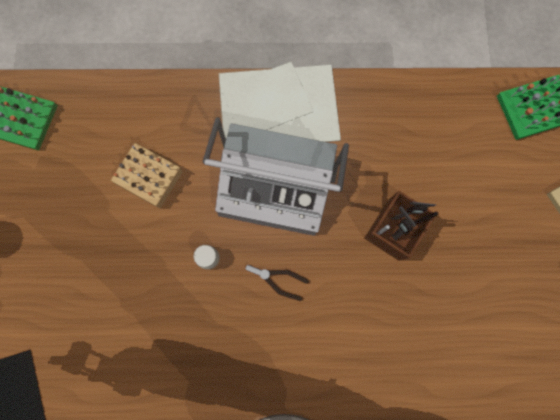

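Run:
```python
import cv2
a=cv2.imread("pics/top0.png")[110:245,195:360];cv2.imwrite("pics/topc.png",cv2.resize(a,None,fx=4.8,fy=4.4,interpolation=cv2.INTER_CUBIC))
a=cv2.imread("pics/scene0.png")[150:310,215:395];cv2.imwrite("pics/scenec.png",cv2.resize(a,None,fx=4,fy=3.7,interpolation=cv2.INTER_CUBIC))
```

```text
(no output)
```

View pics/topc.png

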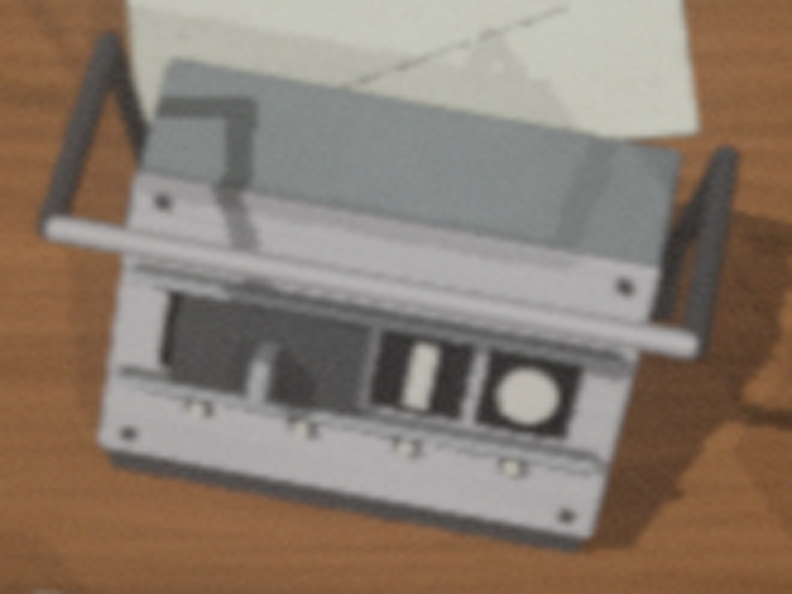

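View pics/scenec.png

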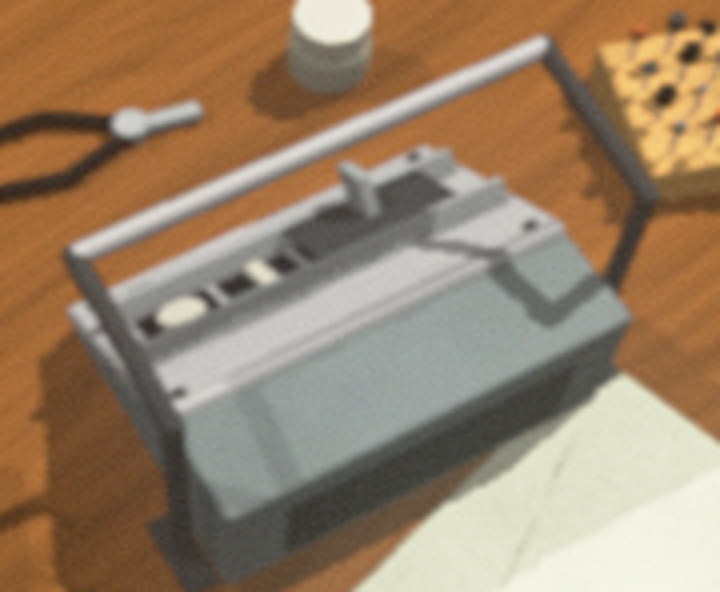

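```bash
cat > h.py <<'E'
from bench import *
import cv2,numpy as np,json
from scipy.optimize import least_squares
S=np.sin(np.radians(35));C=np.cos(np.radians(35))
def proj(n,P):
    c=calibration(n);f=210/np.tan(np.radians(c['fovy']/2))
    p=(np.atleast_2d(P)-c['eye'])@c['rotation']
    return p[:,:2]/p[:,2:]*f+[c['cx'],c['cy']]
def back(n,px,d):
    c=calibration(n);f=210/np.tan(np.radians(c['fovy']/2))
    return c['eye']+c['rotation']@(np.array([(px[0]-c['cx'])/f,(px[1]-c['cy'])/f,1])*d)
def W(p,u,v,o):  # pose p=x,y,yaw ; u upslope v row o out -> world
    l=np.array([u*C-o*S,v,85+u*S+o*C]);c,s=np.cos(p[2]),np.sin(p[2])
    return np.array([p[0]+c*l[0]-s*l[1],p[1]+s*l[0]+c*l[1],l[2]])
def L(p,x,y,z):
    c,s=np.cos(p[2]),np.sin(p[2]); return np.array([p[0]+c*x-s*y,p[1]+s*x+c*y,z])
E
python3 - <<'E'
from h import *
T=lambda X,Y:((X+.5)/4.8-.5+195,(Y+.5)/4.4-.5+110)
Q=lambda X,Y:((X+.5)/4-.5+215,(Y+.5)/3.7-.5+150)
obs=[('top',T(203,407),(-42,78,7)),('top',T(306,428),(-42,26,7)),('top',T(409,447),(-42,-26,7)),('top',T(514,467),(-42,-78,7)),
('top',T(526,396),(0,-78,9)),('top',T(420,376),(0,-26,9)),('top',T(52,228),(0,136,'L')),('top',T(697,343),(0,-136,'L')),
('scene',Q(183,311),(0,-78,9)),('scene',Q(263,272),(0,-26,9)),('scene',Q(80,253),(0,-136,'L')),('scene',Q(545,43),(0,136,'L'))]
def pt(p,g): return L(p,g[0],g[1],225) if g[2]=='L' else W(p,*g)
def r(p): return np.concatenate([proj(n,pt(p,g))[0]-px for n,px,g in obs])
s=least_squares(r,[560,30,-.15],x_scale=[100,100,.1],loss='soft_l1');p=s.x
print(p,np.degrees(p[2]));print(r(p).reshape(-1,2).round(1))
json.dump(list(p),open('pose.json','w'))
# fin guess
for v in (40,45,50,54): print(v,proj('top',W(p,-6,v,45)),proj('scene',W(p,-6,v,45)))
print('fin obs',T(267,348),Q(350,172))
D=np.load('pics/top0.npy')
for nm,px in dict(caddy=(400,225),caddyL=(368,230),caddyR=(436,208),caddyB=(402,258),caddyT=(400,195),bur=(147,175),jar=(206,257),pl=(265,274)).items():
    P=back('top',px,D[px[1],px[0]]); d=P[:2]-p[:2];c,sn=np.cos(p[2]),np.sin(p[2])
    print(nm,P.round(),'console',np.round([c*d[0]+sn*d[1],-sn*d[0]+c*d[1]]))
E
```

```text
[ 6.41326522e+02  2.09273782e+01 -2.09377868e-01] -11.996468160649096
[[-1.   0.3]
 [-0.7 -0.1]
 [-0.3 -0. ]
 [-0.3 -0.2]
 [ 0.7 -0.1]
 [ 0.5 -0. ]
 [-0.2  0.4]
 [-0.5  0.9]
 [ 0.2  0.3]
 [ 0.6  0.5]
 [-1.1  0.8]
 [-0.2  0.4]]
40 [[251.49546175 197.63554639]] [[300.76762588 196.71817981]]
45 [[249.29076131 197.19526687]] [[302.65825702 195.78135013]]
50 [[247.08660276 196.75509558]] [[304.54385863 194.84701264]]
54 [[245.32366596 196.40303644]] [[306.04873212 194.10133035]]
fin obs (250.22916666666669, 188.70454545454544) (302.125, 196.1216216216216)
caddy [ 555. -260.  120.] console [ -26. -293.]
caddyL [ 562. -217.   -1.] console [ -28. -249.]
caddyR [ 616. -389.    1.] console [  60. -406.]
caddyB [ 488. -282.   48.] console [ -87. -328.]
caddyT [ 631. -276.   81.] console [  52. -293.]
bur [696. 323.  39.] console [-10. 307.]
jar [494. 174.  60.] console [-176.  119.]
pl [456.  39.  14.] console [-185.  -21.]
```

```bash
cat >> h.py <<'E'
p=json.load(open('pose.json'))
def ori(sg=1,lean=0):
    a=np.radians(35+lean);c,s=np.cos(p[2]),np.sin(p[2])
    R=np.array([[c,-s,0],[s,c,0],[0,0,1]])
    n=R@[-np.sin(a),0,np.cos(a)]; x=sg*R@[0,1.,0]
    return np.column_stack([x,-n,np.cross(x,-n)])
def tcp(u,v,o,lean=0,sg=1): # TCP so tip is at u,v,o
    return W(p,u,v,o)-199*ori(sg,lean)[:,1]
E
python3 - <<'E'
from h import *
print(current_q())
for sg in (1,-1):
  for g in [(-60,0,140),(0,-78,3),(0,78,3),(0,-78,60),(-6,80,25),(-6,-80,25)]:
    q=inverse_kinematics(tcp(*g),ori(sg)); print(sg,g,None if q is None else np.round(q,0))
E
```

```text
[-76.97742583  24.44595494   4.23271794  92.04571819  -1.95349278
  63.64509263  -3.84519603]
1 (-60, 0, 140) [-21.  -0.  -6. 140.  61.  25.  -3.]
1 (0, -78, 3) [ 17.  19. -27. 131.  98.  19. -21.]
1 (0, 78, 3) [-48.  23.  28. 127.  73.  10. -17.]
1 (0, -78, 60) [-23.   9.  15. 135.  74.  10.  -1.]
1 (-6, 80, 25) [-50.  20.  27. 129.  68.  13. -13.]
1 (-6, -80, 25) [ 17.  16. -27. 133.  94.  18. -18.]
-1 (-60, 0, 140) None
-1 (0, -78, 3) [-10.  17.   3. 133. 109.  10. 145.]
-1 (0, 78, 3) None
-1 (0, -78, 60) None
-1 (-6, 80, 25) None
-1 (-6, -80, 25) [-11.  14.   4. 134. 100.  10. 153.]
```

Run:
```python
from h import *
lo=np.array([-163.25,-28.42,-70.27,12.13,-58.53,9.26,-156.51]);hi=np.array([163.25,122.38,78.77,141.07,238.53,117.41,156.51])
def rot(R,deg):
    a=np.radians(deg);x=R[:,0]*np.cos(a)+R[:,2]*np.sin(a);return np.column_stack([x,R[:,1],np.cross(x,R[:,1])])
for lean in (0,-5,-8):
 for r in (0,-30,30,90,-90):
  print('lean',lean,'r',r)
  for g in [(-20,0,90),(0,-78,3),(0,0,60),(0,78,3)]:
    R=rot(ori(1,lean),r);q=inverse_kinematics(W(p,*g)-199*R[:,1],R); print('  ',g,None if q is None else (np.round(q,0),round(float(np.min(np.minimum(q-lo,hi-q))),1)))
```

```text
lean 0 r 0
   (-20, 0, 90) (array([-51.,   7.,  32., 136.,  63.,  16.,  -1.]), 4.8)
   (0, -78, 3) (array([ 17.,  19., -27., 131.,  98.,  19., -21.]), 10.0)
   (0, 0, 60) (array([-51.,  13.,  36., 134.,  61.,  10.,   2.]), 1.1)
   (0, 78, 3) (array([-48.,  23.,  28., 127.,  73.,  10., -17.]), 0.9)
lean 0 r -30
   (-20, 0, 90) (array([-53.,   7.,  34., 136.,  63.,  16., -31.]), 4.7)
   (0, -78, 3) (array([ 17.,  19., -27., 131.,  98.,  19., -51.]), 10.0)
   (0, 0, 60) (array([-53.,  13.,  38., 134.,  60.,  10., -27.]), 0.4)
   (0, 78, 3) (array([-48.,  23.,  28., 127.,  73.,  10., -47.]), 0.9)
lean 0 r 30
   (-20, 0, 90) (array([-48.,   7.,  28., 136.,  64.,  16.,  28.]), 4.9)
   (0, -78, 3) (array([ 17.,  19., -27., 131.,  98.,  19.,   9.]), 10.0)
   (0, 0, 60) (array([-46.,  12.,  31., 133.,  64.,  12.,  29.]), 2.4)
   (0, 78, 3) (array([-48.,  23.,  28., 127.,  73.,  10.,  13.]), 0.9)
lean 0 r 90
   (-20, 0, 90) (array([-39.,   7.,  19., 136.,  65.,  18.,  87.]), 5.3)
   (0, -78, 3) (array([ 17.,  19., -27., 131.,  98.,  19.,  69.]), 10.0)
   (0, 0, 60) (array([-37.,  11.,  20., 13
[... 2722 characters left out ...]
  22.,  18.,  73.]), 9.1)
   (0, 78, 3) (array([-37.,  22.,  18., 121.,  29.,  17.,  60.]), 7.4)
lean -8 r 90
   (-20, 0, 90) (array([-33.,   8.,  16., 130.,  31.,  22., 124.]), 11.3)
   (0, -78, 3) (array([-13.,  18.,   9., 127.,  28.,  11., 136.]), 1.7)
   (0, 0, 60) (array([-28.,  12.,  14., 127.,  29.,  20., 127.]), 10.4)
   (0, 78, 3) (array([-29.,  21.,   8., 121.,  38.,  19., 111.]), 9.7)
lean -8 r -90
   (-20, 0, 90) (array([-50.,   8.,  35., 131.,  23.,  20., -49.]), 10.5)
   (0, -78, 3) (array([-44.,  24.,  47., 128., -54.,  13.,  35.]), 3.8)
   (0, 0, 60) (array([-47.,  14.,  35., 128.,  13.,  17., -38.]), 7.8)
   (0, 78, 3) (array([-48.,  24.,  31., 122.,   8.,  14., -41.]), 5.0)
```

```bash
cat >> h.py <<'E'
lo=np.array([-163.25,-28.42,-70.27,12.13,-58.53,9.26,-156.51]);hi=np.array([163.25,122.38,78.77,141.07,238.53,117.41,156.51])
def chk(lean=0,gs=[(-20,0,90),(0,-78,3),(0,-78,60),(0,-26,3),(0,0,60),(0,26,3),(0,78,3),(0,78,60)]):
  for g in gs:
    q=inverse_kinematics(tcp(*g,lean),ori(1,lean)); print('  ',lean,g,None if q is None else (np.round(q,0),round(float(np.min(np.minimum(q-lo,hi-q))),1)))
E
python3 - <<'E'
from h import *
R=ori(1,-15)
P=W(p,-40,0,130)-199*R[:,1]
q=inverse_kinematics(P,R);print(P,q)
if q is not None:
    q0=np.array(current_q())
    set_gripper(0.0)
    goto_joints(q)
    print(current_q(),current_tcp_pos(),current_force(),current_time())
    im,d=get_image('top');cv2.imwrite('pics/t1.png',cv2.resize(im[60:330,130:450],None,fx=2.2,fy=2.2));im,d=get_image('scene');cv2.imwrite('pics/s1.png',im)
    for l in (0,-4):chk(l)
E
```

```text
[469.76400598  57.38306356 355.54553984] [-48.72416487   3.93408109  32.24512328 128.17758034  14.21959343
  31.64665328  50.11602821]
[-48.75959009   3.96243076  32.20355595 128.13805697  14.21141376
  31.65156486  50.09902786] [469.99876115  58.13223033 355.63910887] [-0.64577982 -0.37447879  0.60074996] 3.825
   0 (-20, 0, 90) (array([-61.,   8.,  43., 137.,  61.,  14.,   2.]), 4.4)
   0 (0, -78, 3) (array([ 26.,  21., -38., 131.,  97.,  23., -18.]), 10.5)
   0 (0, -78, 60) (array([-23.,   9.,  15., 135.,  74.,  10.,  -1.]), 0.3)
   0 (0, -26, 3) (array([-22.,  18.,  10., 131.,  98.,  12., -31.]), 2.3)
   0 (0, 0, 60) (array([-54.,  13.,  39., 134.,  59.,   9.,   4.]), 0.0)
   0 (0, 26, 3) (array([-14.,  20.,  -6., 128.,  87.,  20., -23.]), 10.4)
   0 (0, 78, 3) (array([-48.,  23.,  28., 127.,  73.,  10., -17.]), 0.9)
   0 (0, 78, 60) (array([-66.,  18.,  45., 130.,  43.,  11.,  12.]), 2.1)
   -4 (-20, 0, 90) (array([-55.,   8.,  38., 134.,  39.,  16.,  25.]), 7.1)
   -4 (0, -78, 3) (array([ -1.,  17.,  -6., 129.,  72.,  12.,   3.]), 2.5)
   -4 (0, -78, 60) (array([-33.,  10.,  28., 133.,  29.,  10.,  44.]), 0.7)
   -4 (0, -26, 3) (array([-17.,  18.,   5., 128.,  66.,  12.,   3.]), 2.7)
   -4 (0, 0, 60) (array([-52.,  14.,  39., 131.,  27.,  12.,  37.]), 2.8)
   -4 (0, 26, 3) (array([-32.,  20.,  16., 127.,  55.,  12.,   7.]), 2.4)
   -4 (0, 78, 3) (array([-46.,  23.,  27., 125.,  39.,  11.,  18.]), 1.9)
   -4 (0, 78, 60) (array([-58.,  17.,  37., 127.,  29.,  16.,  28.]), 6.7)
```

View pics/t1.png

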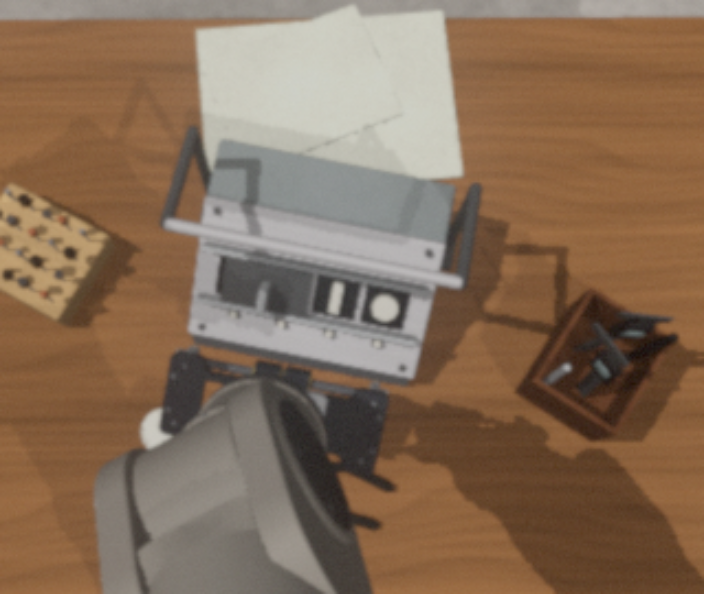

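View pics/s1.png

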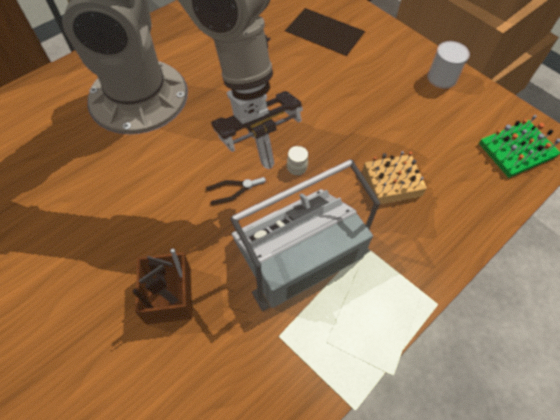

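```bash
cat >> h.py <<'E'
def go(u,v,o,lean=-6,vel=150,mv=False):
    P=tcp(u,v,o,lean);R=ori(1,lean)
    if mv: movep(P,R)
    else: line_to(P,R,vel=vel)
    q=np.array(current_q());f=np.array(current_force());n=-ori()[:,1]
    print((u,v,o,lean),'q',q.round(),'m%.1f'%np.min(np.minimum(q-lo,hi-q)),'err',np.round(np.array(current_tcp_pos())-P,1),'f',f.round(1),'fn %.1f'%(f@n),'fv %.1f'%(f@ori()[:,0]),'t %.1f'%current_time(),flush=True)
def pic(nm):
    im,d=get_image('top');cv2.imwrite(f'pics/{nm}t.png',cv2.resize(im[130:245,195:345],None,fx=4,fy=4,interpolation=cv2.INTER_CUBIC))
    im,d=get_image('scene');cv2.imwrite(f'pics/{nm}s.png',cv2.resize(im[130:310,205:395],None,fx=3.2,fy=3.2,interpolation=cv2.INTER_CUBIC))
E
python3 - <<'E'
from h import *
go(-6,80,90,mv=True)
go(-6,80,26)
pic('a')
E
```

```text
(-6, 80, 90, -6) q [-57.  12.  33. 126.  28.  22.  28.] m13.1 err [-0.1  1.  -0.6] f [ 0.2 -0.2  1.1] fn 0.8 fv -0.2 t 4.4
(-6, 80, 26, -6) q [-50.  21.  30. 125.  25.  14.  32.] m5.2 err [-0.1 -0.9  0.5] f [ 0.4 -0.7  0.4] fn 0.1 fv -0.6 t 5.0
```

View pics/at.png

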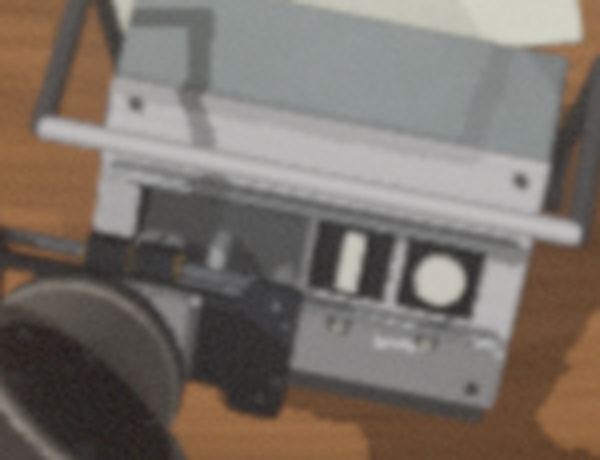

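View pics/as.png

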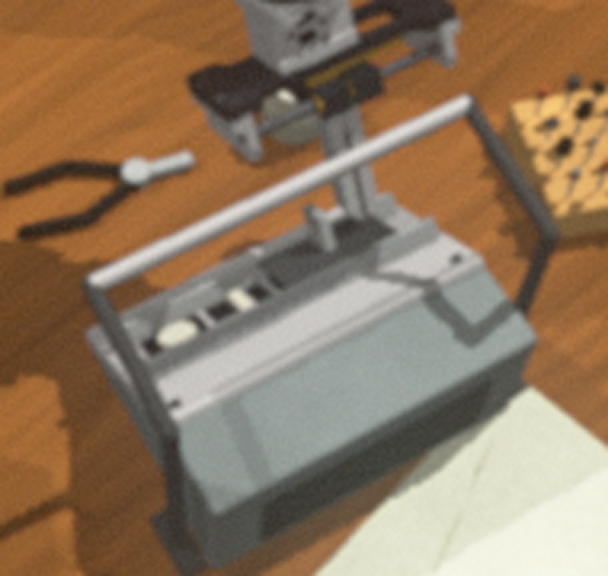

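Run:
```python
from h import *
for v in (55,35,10,-15,-28,-34): go(-6,v,26,vel=60)
go(-6,-28,26);go(-6,-10,90)
go(-30,-40,110)
pic('b')
```

```text
(-6, 55, 26, -6) q [-47.  20.  30. 126.  25.  13.  34.] m3.9 err [-0.  -0.3  0.1] f [-0.2  0.5  0.5] fn 0.6 fv 0.5 t 5.6
(-6, 35, 26, -6) q [-45.  19.  29. 127.  26.  12.  35.] m3.1 err [-0.1 -0.5  0. ] f [-0.4  0.5  0.7] fn 0.8 fv 0.4 t 6.1
(-6, 10, 26, -6) q [-41.  18.  28. 128.  26.  11.  37.] m2.0 err [-0.1 -0.5  0. ] f [ 0.7  0.4 -0. ] fn -0.4 fv 0.6 t 6.7
(-6, -15, 26, -6) q [-37.  17.  26. 129.  27.  10.  39.] m1.2 err [ 0.  -0.2  0. ] f [-1.2  0.5 -0.4] fn 0.4 fv 0.2 t 7.2
(-6, -28, 26, -6) q [-34.  16.  25. 129.  28.  10.  40.] m0.8 err [ 0.  -0.1 -0. ] f [-1.1  0.1  0.3] fn 0.9 fv -0.1 t 7.6
(-6, -34, 26, -6) q [-33.  16.  24. 130.  28.  10.  40.] m0.7 err [ 0. -0. -0.] f [-0.2  0.6 -0.6] fn -0.3 fv 0.6 t 7.9
(-6, -28, 26, -6) q [-34.  16.  24. 129.  28.  10.  39.] m0.9 err [ 0.1  0.6 -0. ] f [ 0.7 -0.7  0.7] fn 0.1 fv -0.5 t 8.1
(-6, -10, 90, -6) q [-41.   7.  26. 131.  31.  19.  35.] m10.2 err [ 0.   0.  -0.1] f [ 0.4 -0.4 -0.2] fn -0.4 fv -0.3 t 8.7
(-30, -40, 110, -6) q [-41.   3.  27. 135.  35.  20.  33.] m6.3 err [ 0.1 -0.3 -0.2] f [0.2 0.6 0.8] fn 0.6 fv 0.6 t 9.2
```

View pics/bt.png

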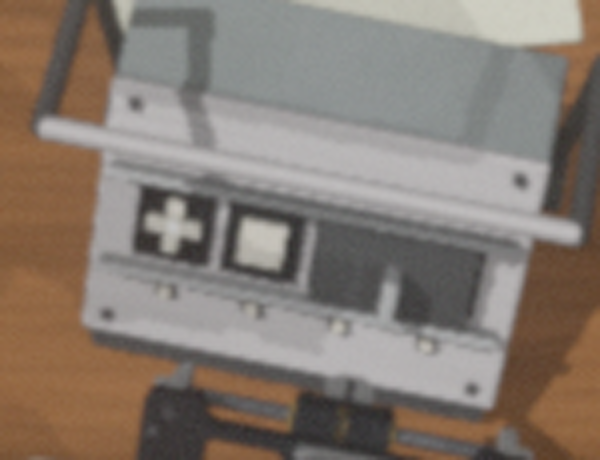

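View pics/bs.png

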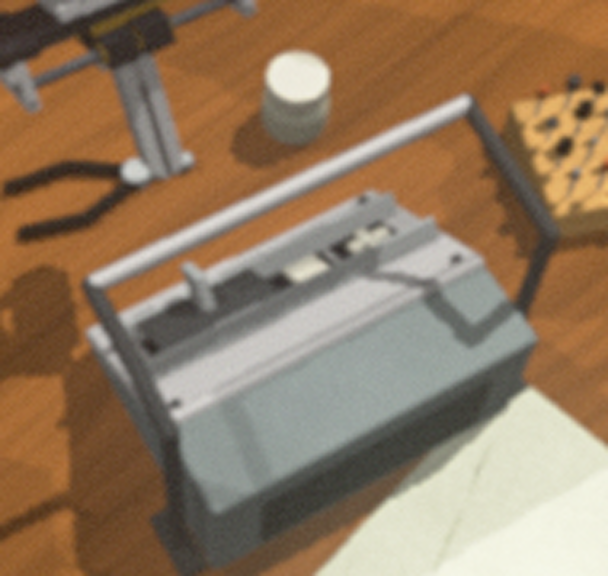

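```bash
cat >> h.py <<'E'
def press(u,v,lean=-6,above=50,fmax=10.5):
    go(u,v,above,lean); go(u,v,13,lean,vel=100)
    o=10
    while o>-1.5:
        line_to(tcp(u,v,o,lean),ori(1,lean),vel=30); dwell(.1)
        n=-ori()[:,1]; fn=np.mean([np.array(current_force())@n for _ in range(5)])
        out=(np.array(current_tcp_pos())-tcp(u,v,0,lean))@n
        print('o %.1f act %.1f fn %.1f'%(o,out,fn),flush=True)
        if fn>fmax: break
        o-=1
    dwell(.25); go(u,v,13,lean,vel=60); go(u,v,above,lean)
E
python3 - <<'E'
from h import *
go(-10,26,90)
press(0,26)
go(-30,-10,110)
pic('c')
E
```

```text
(-10, 26, 90, -6) q [-45.   9.  25. 129.  33.  21.  29.] m11.6 err [-0.3 -0.5 -0.4] f [-0.6 -0.3  0.5] fn 0.7 fv -0.4 t 9.9
(0, 26, 50, -6) q [-41.  14.  24. 127.  31.  16.  32.] m7.0 err [-0.5 -1.  -0.1] f [-0.4  0.4  0.4] fn 0.7 fv 0.3 t 10.3
(0, 26, 13, -6) q [-38.  20.  24. 126.  31.  12.  32.] m2.7 err [-0.3 -0.1  0.3] f [ 0.3 -0.6 -0.6] fn -0.7 fv -0.5 t 10.8
o 10.0 act 10.3 fn 0.9
o 9.0 act 9.1 fn 1.4
o 8.0 act 8.0 fn 3.6
o 7.0 act 7.0 fn 3.8
o 6.0 act 6.0 fn 4.6
o 5.0 act 5.0 fn 4.8
o 4.0 act 4.0 fn 6.5
o 3.0 act 3.4 fn 22.5
(0, 26, 13, -6) q [-38.  20.  23. 126.  31.  12.  31.] m2.8 err [-0.2 -0.1 -0.1] f [-0.1  0.7  0.3] fn 0.3 fv 0.7 t 14.2
(0, 26, 50, -6) q [-40.  14.  23. 127.  32.  16.  31.] m7.1 err [ 0.2  0.1 -0. ] f [ 0.  -0.2 -0.2] fn -0.2 fv -0.2 t 14.6
(-30, -10, 110, -6) q [-43.   4.  25. 134.  37.  21.  28.] m7.6 err [ 0.6  0.3 -0.1] f [0.7 0.5 0.2] fn -0.1 fv 0.6 t 15.2
```

View pics/ct.png

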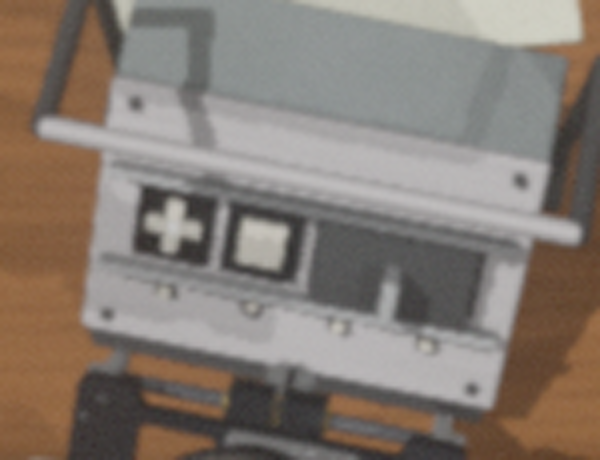

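Run:
```python
from h import *
for l in (6,3,0,-3,-6,-10): chk(l,[(-30,-80,110),(-6,-80,60),(-6,-80,26),(0,-78,3),(0,-78,50),(-6,40,26)])
```

```text
6 (-30, -80, 110) None
   6 (-6, -80, 60) (array([-27.,  10.,  18., 140., 126.,  14., -55.]), 0.7)
   6 (-6, -80, 26) (array([ 34.,  21., -48., 136., 113.,  30., -34.]), 5.1)
   6 (0, -78, 3) (array([ 34.,  25., -48., 134., 115.,  33., -34.]), 6.8)
   6 (0, -78, 50) (array([-22.,  11.,  13., 139., 126.,  15., -55.]), 2.0)
   6 (-6, 40, 26) (array([-56.,  22.,  36., 135., 122.,  13., -66.]), 3.4)
   3 (-30, -80, 110) (array([ -7.,   2.,  -6., 141.,  83.,  15., -13.]), 0.1)
   3 (-6, -80, 60) (array([ 16.,  11., -27., 136.,  97.,  18., -23.]), 5.0)
   3 (-6, -80, 26) (array([ 25.,  18., -38., 134., 106.,  24., -28.]), 6.7)
   3 (0, -78, 3) (array([ 25.,  22., -38., 133., 109.,  25., -30.]), 8.4)
   3 (0, -78, 50) (array([-28.,  11.,  21., 137., 113.,  10., -41.]), 0.3)
   3 (-6, 40, 26) (array([  0.,  19., -28., 130.,  93.,  30., -29.]), 10.9)
   0 (-30, -80, 110) (array([-42.,   0.,  31., 141.,  64.,  14.,   8.]), 0.6)
   0 (-6, -80, 60) (array([-13.,   9.,   4., 135.,  79.,  11.,  -6.]), 2.0)
   0 (-6, -80, 26) (array([-15.,  14.,   8., 135., 101.,   9., -29.]), 0.1)
   0 (0, -78, 3)
[... 894 characters left out ...]
), 1.8)
   -6 (0, -78, 3) (array([-10.,  17.,   5., 128.,  47.,  10.,  27.]), 0.4)
   -6 (0, -78, 50) (array([-27.,  12.,  22., 131.,  22.,  12.,  51.]), 2.5)
   -6 (-6, 40, 26) (array([-41.,  18.,  24., 127.,  32.,  14.,  28.]), 4.4)
   -10 (-30, -80, 110) (array([-34.,   3.,  27., 133.,  19.,  22.,  54.]), 8.3)
   -10 (-6, -80, 60) (array([-27.,  11.,  23., 129.,   9.,  18.,  64.]), 8.3)
   -10 (-6, -80, 26) (array([-21.,  15.,  18., 127.,  10.,  14.,  64.]), 4.9)
   -10 (0, -78, 3) (array([-18.,  18.,  15., 126.,  10.,  13.,  64.]), 3.5)
   -10 (0, -78, 50) (array([-26.,  12.,  22., 128.,   8.,  17.,  66.]), 7.8)
   -10 (-6, 40, 26) (array([-37.,  19.,  22., 124.,  17.,  18.,  44.]), 8.8)
```

Run:
```python
from h import *
go(-20,-84,80,-10);go(-8,-84,60,-10); go(-8,-84,27,-10)
for v in (-70,-50,-20,10,30,36): go(-8,v,27,-9,vel=60)
go(-8,30,27,-9);go(-15,10,80,-9); go(-30,-30,110,-9)
pic('d')
```

```text
(-20, -84, 80, -10) q [-28.   8.  24. 131.  14.  19.  60.] m9.4 err [ 0.1  0.2 -0.3] f [ 0.4  0.5 -0.2] fn -0.3 fv 0.5 t 16.1
(-8, -84, 60, -10) q [-26.  11.  22. 129.  10.  17.  64.] m8.1 err [ 0.1  0.7 -0.3] f [-0.9 -0.9 -0.2] fn 0.3 fv -1.1 t 16.4
(-8, -84, 27, -10) q [-22.  15.  20. 128.   7.  14.  67.] m4.6 err [-0.6  0.1 -0.1] f [ 0.6 -0.7  0.4] fn -0.1 fv -0.5 t 16.7
(-8, -70, 27, -9) q [-27.  15.  22. 128.   9.  13.  63.] m3.3 err [-0.2  0.4  0.6] f [ 0.1  0.5 -0.5] fn -0.5 fv 0.5 t 17.1
(-8, -50, 27, -9) q [-30.  16.  24. 128.  10.  13.  60.] m3.7 err [-0. -0.  0.] f [0.2 0.3 0.3] fn 0.1 fv 0.3 t 17.6
(-8, -20, 27, -9) q [-36.  17.  27. 127.  11.  14.  56.] m4.5 err [-0.1  0.  -0. ] f [-1.1 -0.3  0. ] fn 0.6 fv -0.5 t 18.2
(-8, 10, 27, -9) q [-41.  18.  28. 126.  12.  15.  52.] m5.4 err [-0.   0.2 -0. ] f [-1.   0.8 -0.2] fn 0.5 fv 0.6 t 18.9
(-8, 30, 27, -9) q [-43.  19.  29. 125.  12.  15.  50.] m6.1 err [ 0.   0.5 -0.1] f [-0.2 -0.2  0.8] fn 0.7 fv -0.2 t 19.4
(-8, 36, 27, -9) q [-44.  19.  30. 125.  12.  16.  50.] m6.3 err [0.1 0.4 0. ] f [-0.7 -0.8 -0.8] fn -0.3 fv -1.0 t 19.6
(-8, 30, 27, -9) q [-43.  19.  29. 125.  12.  15.  50.] m6.1 err [-0.1 -0.7  0.1] f [-0.  -0.1 -0.6] fn -0.5 fv -0.1 t 19.9
(-15, 10, 80, -9) q [-50.  11.  35. 129.  17.  20.  47.] m10.8 err [0.3 0.6 0.2] f [-0.2 -0.5 -0.5] fn -0.4 fv -0.5 t 20.4
(-30, -30, 110, -9) q [-51.   4.  38. 133.  23.  22.  44.] m8.5 err [0.6 0.5 0. ] f [ 0.2  0.6 -0.2] fn -0.2 fv 0.6 t 20.9
```

View pics/dt.png

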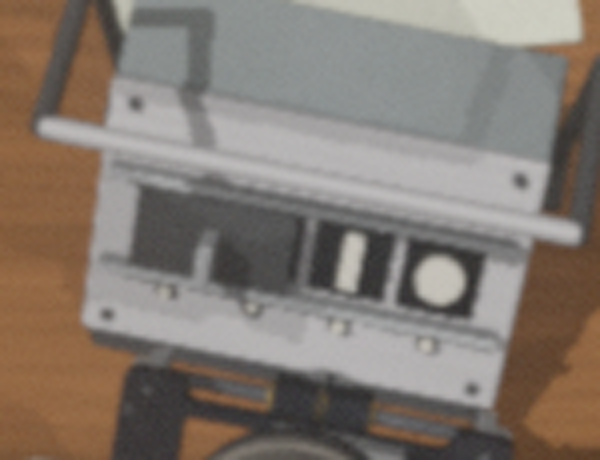

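Shutter is fully left (fin at 205,255), round (438,280) and bar (350,262) are free. Press round, then bar.

Run:
```python
from h import *
go(-20,-78,80,-9)
press(-4,-78,-9)
go(-30,-30,110,-9)
pic('e')
```

```text
(-20, -78, 80, -9) q [-41.   8.  36. 132.  11.  17.  62.] m7.6 err [ 0.2  0.2 -0.3] f [-0.8 -0.2  0.4] fn 0.8 fv -0.4 t 21.6
(-4, -78, 50, -9) q [-33.  13.  31. 129.   4.  15.  70.] m5.6 err [-0.   0.6 -0.1] f [-0.2 -0.6 -0.3] fn -0.2 fv -0.6 t 21.9
(-4, -78, 13, -9) q [-27.  18.  25. 128.  -1.  11.  74.] m1.9 err [-0.4  0.   0.3] f [-0.7  0.3  0.7] fn 1.0 fv 0.1 t 22.4
o 10.0 act 10.3 fn 2.1
o 9.0 act 9.0 fn 3.3
o 8.0 act 8.0 fn 4.9
o 7.0 act 7.0 fn 4.1
o 6.0 act 6.0 fn 4.9
o 5.0 act 5.0 fn 4.9
o 4.0 act 4.2 fn 15.4
(-4, -78, 13, -9) q [-27.  18.  25. 128.  -0.  11.  74.] m1.8 err [-0.3  0.  -0. ] f [ 0.5 -0.8 -0. ] fn -0.4 fv -0.7 t 25.4
(-4, -78, 50, -9) q [-33.  13.  31. 129.   3.  15.  70.] m5.5 err [ 0.2  0.5 -0. ] f [ 0.1 -0.2  0.3] fn 0.2 fv -0.2 t 25.8
(-30, -30, 110, -9) q [-56.   4.  43. 133.  22.  22.  45.] m8.3 err [ 0.3  0.  -0.3] f [ 1.5 -0.4  0.4] fn -0.6 fv -0.1 t 26.6
```

View pics/et.png

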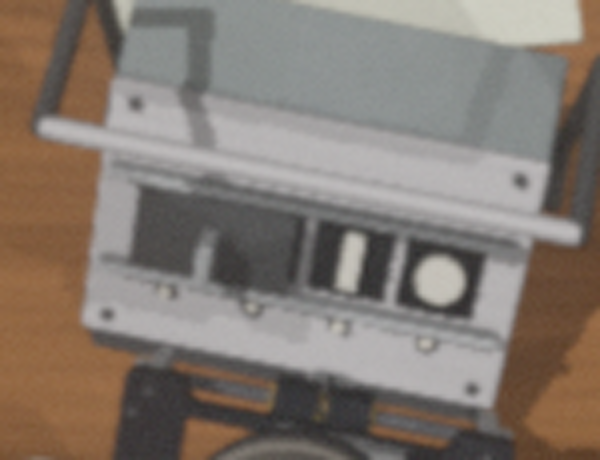

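Run:
```python
from h import *
go(-20,-26,80,-9)
press(-4,-26,-9)
go(-30,-30,110,-9)
pic('f')
ims=[cv2.imread(f'pics/{k}t.png')[265:370,130:460] for k in 'bf']
cv2.imwrite('pics/pins.png',cv2.resize(np.vstack(ims),None,fx=2.2,fy=2.2))
```

```text
(-20, -26, 80, -9) q [-50.  10.  40. 131.  13.  18.  54.] m8.9 err [ 0.1 -1.1 -0.7] f [ 0.3 -0.9  0.6] fn 0.2 fv -0.8 t 27.0
(-4, -26, 50, -9) q [-42.  14.  34. 128.   7.  16.  61.] m6.8 err [-0.4 -0.8  0. ] f [-0.3 -0.1 -0.3] fn -0.1 fv -0.1 t 27.4
(-4, -26, 13, -9) q [-36.  19.  29. 127.   3.  12.  65.] m3.1 err [-0.5 -0.2  0.4] f [-0.7 -0.4 -0.3] fn 0.1 fv -0.6 t 27.9
o 10.0 act 10.3 fn 2.4
o 9.0 act 9.0 fn 3.4
o 8.0 act 8.0 fn 4.0
o 7.0 act 7.0 fn 4.0
o 6.0 act 6.0 fn 5.3
o 5.0 act 5.0 fn 6.0
o 4.0 act 4.2 fn 12.4
(-4, -26, 13, -9) q [-36.  19.  29. 127.   3.  12.  65.] m3.0 err [-0.3  0.  -0. ] f [ 0.5  1.5 -0.1] fn -0.2 fv 1.6 t 30.9
(-4, -26, 50, -9) q [-43.  14.  34. 128.   6.  16.  62.] m6.6 err [ 0.1  0.5 -0.1] f [-0.5  0.1 -0.9] fn -0.5 fv -0.0 t 31.3
(-30, -30, 110, -9) q [-58.   4.  45. 133.  22.  22.  46.] m8.3 err [ 0.5  0.5 -0.1] f [-0.2 -0.  -0.1] fn 0.1 fv -0.1 t 31.9
```

View pics/pins.png

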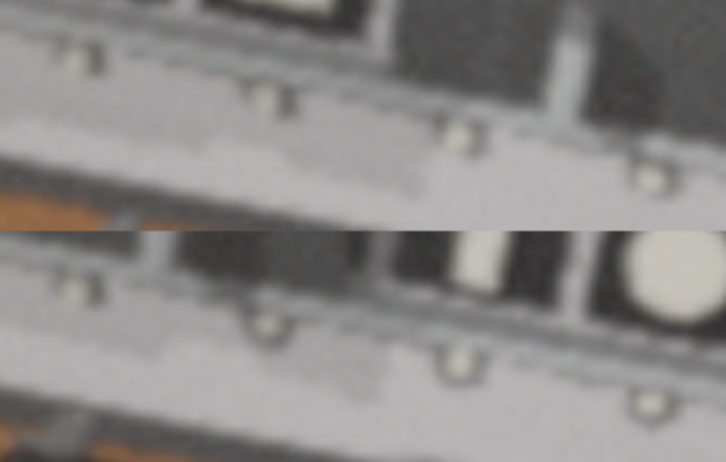

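Run:
```python
from h import *
go(-20,84,90,-7);go(-8,84,60,-7); go(-8,84,27,-7)
for v in (72,40,10,-9): go(-8,v,27,-8,vel=50)
dwell(.2);go(-8,0,27,-8,vel=50);go(-12,5,80,-8); go(-40,-10,120,-8)
pic('g')
```

```text
(-20, 84, 90, -7) q [-65.  14.  43. 127.  20.  21.  35.] m11.8 err [-0.2 -1.1 -0.1] f [ 0.   0.1 -0.3] fn -0.3 fv 0.1 t 32.9
(-8, 84, 60, -7) q [-58.  18.  38. 125.  16.  18.  40.] m9.0 err [-0.1 -1.4 -0. ] f [ 0.1 -0.1 -0.1] fn -0.2 fv -0.0 t 33.3
(-8, 84, 27, -7) q [-53.  22.  35. 124.  14.  15.  42.] m5.5 err [-0.5 -0.5  0.3] f [ 0.4 -0.4 -0.1] fn -0.4 fv -0.3 t 33.6
(-8, 72, 27, -8) q [-50.  21.  33. 124.  13.  16.  45.] m6.4 err [-0.1 -0.   0.7] f [-0.6  1.1 -0.5] fn 0.1 fv 1.0 t 34.0
(-8, 40, 27, -8) q [-46.  20.  32. 126.  13.  14.  48.] m5.1 err [ 0.  -0.2 -0. ] f [ 0.7 -0.5  0.2] fn -0.3 fv -0.3 t 34.8
(-8, 10, 27, -8) q [-42.  18.  30. 127.  13.  13.  51.] m4.0 err [ 0.1 -0.2  0.1] f [0.3 0.3 0.1] fn -0.1 fv 0.4 t 35.6
(-8, -9, 27, -8) q [-39.  17.  29. 128.  13.  13.  53.] m3.3 err [-0.1 -0.5  0. ] f [-0.   0.1 -0.1] fn -0.0 fv 0.0 t 36.1
(-8, 0, 27, -8) q [-41.  18.  30. 127.  13.  13.  52.] m3.6 err [ 0.1  0.7 -0. ] f [ 0.3 -0.  -0.2] fn -0.3 fv 0.1 t 36.6
(-12, 5, 80, -8) q [-51.  11.  37. 129.  19.  19.  45.] m9.7 err [0.1 0.4 0. ] f [ 0.1 -0.2  0.4] fn 0.3 fv -0.1 t 37.1
(-40, -10, 120, -8) q [-59.   2.  41. 134.  30.  23.  34.] m7.2 err [ 0.6  0.3 -0. ] f [ 0.9 -0.1  0.9] fn 0.2 fv 0.1 t 37.6
```

View pics/gt.png

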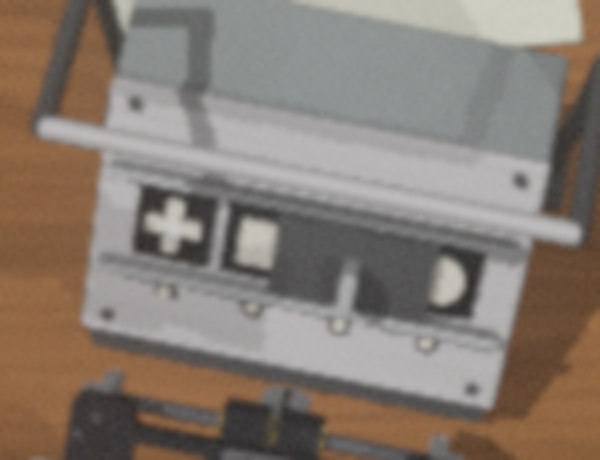

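View pics/gs.png

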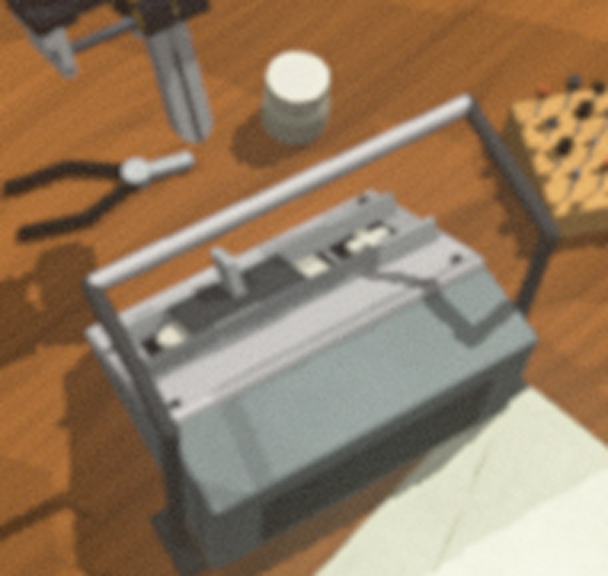

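The shutter is centred on the bar key: the fin at (345,285) in the top crop stands over the bar pin at (338,326). The tool is clear of everything.

Run:
```python
from bench import *
dwell(.3);print(current_force(),current_time()); job_done()
```

```text
[ 0.64953504 -0.30878959  0.10617384] 38.0417
the job is handed in; nothing more can be done
```

The job is done and was handed in at 38 s; no verdict is reported, so success rests on my own checks.

- **Shutter first:** I pushed it by its fin to the -y stop. That uncovered the square key (+26 mm) and the plus key (+78 mm).
- **Key presses:** I pressed square, pushed the shutter to the other stop, then pressed round (-78 mm) and bar (-26 mm). Each key was driven onto its hard stop after about 6 mm of travel; the force jumped to 22, 15 and 12 N.
- **Shutter at the end:** I pushed it back over the bar key and drew the tool clear.

**Last checks:**
- In the final pictures the fin stands over the bar key, so the shutter covers it.
- The square, round and bar pins look lower than before, and the plus pin looks unchanged. I judged the pins by eye, not by measurement; the force readings back up the three presses.
- The lamp and the parts of the bystanders in the final crops look unmoved. The caddy was outside those crops, and I did not measure any of them. The arm kept well away from all of them.
- The tool force was about zero at hand-in.

No check failed or disagreed.

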